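Index the tin carousel to bring the tomato tin to the pointer

ROBOT

A 6-joint arm with a two-finger parallel gripper is mounted at the origin on the work surface. World frame = base frame: x ahead of the robot, y to its left, z up, the work surface at z = 0. Lengths are in m, angles in degrees, forces in N, time in s.
With the tool pointing down it reaches from about 0.25 to 0.725 m from the base axis. Payload 9.7 kg.
Tool frame: the origin (TCP) lies midway between the tips of the shut fingers; the grasp point (between the pads) lies 19 mm behind it (bot.hold_point_z is the distance from the TCP to the grasp point, in m); z points along the fingers, y is the line along which they close (so a half turn about z gives the same grasp; the last joint's range is limited). The gripper opens to 85 mm and grips with 20 to 120 N. Pads are 22 mm wide; open, the fingers measure 114 mm over their backs; the gripper's body (76 mm by 85 mm) begins 54 mm behind the grasp point. The pads swing forward as they close: fully open they stand 13 mm farther back than shut.
Start: joints at [-67.666, 4.979, 10.078, 95.1, 0, 90], TCP at [0.209, -0.509, 0.231] pointing down, gripper open.
Joint ranges: [-179.16, 179.16], [-48.56, 103.87], [-65.8, 70.77], [-126.05, 130.52], [-82.76, 87.17], [-180, 180]. Speed limits (degrees/s): [127.2, 127.2, 147.25, 180, 180, 180].

INTERFACE

Orientations are given as [roll, pitch, yaw] about the fixed x, y, z axes, in that order (R = Rz(yaw) Ry(pitch) Rx(roll)).
In Python, from workcell import bot gives the robot as it stands.
- The arm moves only by the tool play_rows, never from a script. Its argument "steps" is a list that holds one entry, the list of rows, each a list of 4 numbers: the shift along the tool's x, y, z in m, then the turn about the tool's z in rad. In form: [[[tx, ty, tz, yaw], ...]]. A call has exactly 5 rows; each row shifts and turns the commanded pose from where the row before left it, along the tool's axes as they then stand; what a row does not reach is not made up. A row lasts 1/12 s, in which the tool goes at most 41.7 mm and 7.16 degrees, less where a joint would pass 70% of its speed; a pose out of reach is approached as far as the arm can. A call is refused whole if a number of a shift passes 0.0417 or a number of a turn 0.125, either way. A call with a gripper value outside its range is refused whole. "gripper" is the finger opening in m, from 0 to 0.0854, set as the call begins (left out, the last holds). The fingers move at their own pace and stop on an object; "squeeze" is the grip in N (left out, the last holds). Time passes only in rows, so rows that do not move let the fingers close, or fill a call up. It gives the time, the measured TCP pose, the force, the opening and the grip force at its end, in the units of the state.
- bot.get_obs(): the state, without advancing time (a new reading comes with each control period).
- bot.camera(name): name is "side" or "top" or "wrist"; returns a dict with "img" (384x512x3 uint8, blue, green, red), "vfov" (degrees; the focal length in pixels is half the picture's height over the tangent of half this angle, whatever the lens; pixels are square), "cx", "cy" (the principal point, pixels), "xyz" and "attitude" of the camera in the world. Camera axes: x right, y down, z forward; pixel columns grow to the right and rows downward; lengths in m; the calibration is good to about 2 mm. A picture is of the moment at which its call begins. There is no depth.
- bot.job_done(): hands the job in; it is judged then, once.
The state is a dict: "time": time; "q": joint angles; "qd": joint speeds; "joint_efforts": joint torques, N m; "ee_pos": TCP position; "tcp_rot": TCP orientation; "wrist_force": force on the tool from outside, world axes, zero at the start; "torque": the same for the moment, N m; "opening": finger opening in m; "grasp_force": force on a finger pad.
Only numpy, scipy, OpenCV 4.12 (cv2) and the standard library are available. Lean on these libraries where they do the work, as an engineer would, in place of code of your own. Each camera call takes 0.05 s, during which the arm holds its last target. There are 200 camera calls.

TASK

Turn the pantry's tin carousel one place so that the red tomato tin stands at the yellow pointer: pull the spring pin up by its black knob, swing the carousel round by the knob, and let the spring drop the pin fully home in the next hole so the carousel is locked, then let go. The exact spot of that hole is hidden under the carousel and has to be felt for with the pin riding lightly on the ring; be gentle with the pin, never force it sideways against a hole or press it hard onto the ring (25 N is too much). Keep the tins upright on the carousel and do not disturb the jar, carton and can standing around it.

Things in the scene. Friction and masses are not known exactly. Their poses are not given: they have to be found in the camera images.
- carousel_center (a point): The axis of the carousel, at the upper face of its round white platform, 40 mm above the table. The platform is 300 mm across and 10 mm thick and turns about this vertical axis on a fixed grey base 330 mm across. Three tins stand on it with their centres 80 mm from the axis, 60 degrees apart; the spring pin stands 115 mm from the axis, straight across from the middle tin.
- mark (a point): Point on the platform's upper face, fixed to the base, 80 mm from the axis towards the yellow pointer: the spot where the tin at the pointer stands. The yellow pointer itself is a small upright block, 34 mm wide and 32 mm high, at the rim of the grey base, 159 mm from the axis. At the start the green tin stands here; the tomato tin is one place (60 degrees) to either side.
- carousel (a joint): Turn of the platform, rad: 0 at the start (pin in the middle hole), growing counterclockwise from above, limits -1.35 and 1.35. Stiff: about 3 N at the knob, 5 N with the nose riding, a brief 12 N kick as it starts; stays where left. One more hole on each side, at a hidden 48 to 72 degrees (0.84 to 1.26 rad) from the middle one, never within 2.5 degrees of 60.
- pin (a joint): Height of the spring pin, m: 0 fully home in a hole, 0.012 when its nose rides on the flat steel ring between holes, 0.024 pulled right up. The spring pushes it down, about 6 N when home and 9 N at 0.017. It moves straight up and down in the platform and turns round with it.
- knob (a point): Centre of the pin's black knob: an upright cylinder 28 mm across and 30 mm high, its centre 100 mm above the table when the pin is home. It may be gripped or pushed sideways from above. Below it is a 24 mm steel guide sleeve whose top is 72 mm above the table; the tins beside it reach 98 mm.
- nose: The steel nose of the pin, 10 mm across with a flat end, hidden under the platform; its end is 14 mm above the table plus the pin's height. It rides on the upper face of the ring, 26 mm above the table; the holes are 13 mm wide along the direction of turn (3 mm play) and take the nose 12 mm deep. The body's origin lies on the pin's axis, 100 mm below the knob's centre.
- tomato_tin: Steel tin with red label (a white band round it) and a red lid, 66 mm across, 58 mm high, 0.2 kg, origin at the centre of its underside, standing loose on the platform.
- fish_tin: The same with blue label and lid, standing loose on the platform.
- pea_tin: The same with green label and lid, standing loose on the platform, at the pointer at the start.
- jar: Bystander: amber glass jar with red cap, 76 mm across, 120 mm high, origin at the centre of its underside.
- carton: Bystander: cardboard carton 50 x 110 x 160 mm high, origin at the centre of its underside.
- orange_can: Bystander: tall can with orange label, 74 mm across, 110 mm high, origin at the centre of its underside.

How it is judged:
By the outcome, as a careful person would: the job done as asked, in the order asked, and still so for the second after the job is handed in, with the robot touching nothing.
It also fails if it takes over 48 s, if anything falls off the work surface, if the arm or the gripper's body presses on something with over 40 N, if the wrist force passes 120 N, or if a joint passes its speed limit or range.

## Working session

There is one attempt and no reset: what is moved stays moved. The work goes in short steps, Python scripts to look and compute and a tool call to move; the robot and the scene stay as the last step left them, time stands still between calls to the robot, and variables do not carry over. Pictures are saved under pics/ and viewed, at most 10 in all, crops included, and the job is handed in when it is done.

Besides the shell and the picture viewer there is one more tool, called after "Request:" as name([rows], argument=value, ...), one row to a line, values as JSON. play_rows: Moves the arm, as the interface text tells. Its arguments: {"type":"object","properties":{"steps":{"type":"array","items":{"type":"array","items":{"type":"array","items":{"type":"number"}}}},"gripper":{"type":"number"},"squeeze":{"type":"number"}},"required":["steps"]}

```bash
mkdir -p pics; ls; python3 - <<'E'
from workcell import bot
import cv2,numpy as np
o=bot.get_obs();print(o)
ims=[]
for n in("top","side"):
    c=bot.camera(n);print(n,c["vfov"],c["cx"],c["cy"],c["xyz"],c["attitude"]);cv2.imwrite(f"pics/{n}0.png",c["img"])
print(bot.hold_point_z)
E
```

```text
pics
{'time': 0.0, 'q': array([-6.76656846e+01,  5.01018733e+00,  1.00336515e+01,  9.50989006e+01,
        2.73187949e-05,  8.99999301e+01]), 'qd': array([-1.32997684e-01,  2.74082459e-02,  1.48445111e-02, -2.70736876e-05,
        3.97411158e-02,  9.50402533e-02]), 'joint_efforts': array([-3.94074877e-04, -5.20390606e+01,  4.64804149e+01,  1.61366706e-02,
        7.31939599e-05, -2.47799989e-05]), 'ee_pos': array([ 0.20891816, -0.50852701,  0.23058463]), 'tcp_rot': array([-1.79924564e+02, -2.74107660e-05,  2.23343852e+01]), 'wrist_force': array([-0.20334703,  0.22678965,  1.22112908]), 'torque': array([-0.00026687,  0.00170743, -0.05953985]), 'grasp_force': 0.0, 'opening': 0.08550139333055015}
top 55.051562945779274 260.4918895381636 186.8743715131129 [ 0.41131696 -0.01831852  1.03123684] [-170.86383918    0.50382394  -89.78114594]
side 54.26075731338063 249.91210065354687 190.78533583639333 [0.43520745 0.69424325 0.76740975] [-133.81668199   -1.29664432 -169.2469214 ]
0.0187
```

View pics/top0.png

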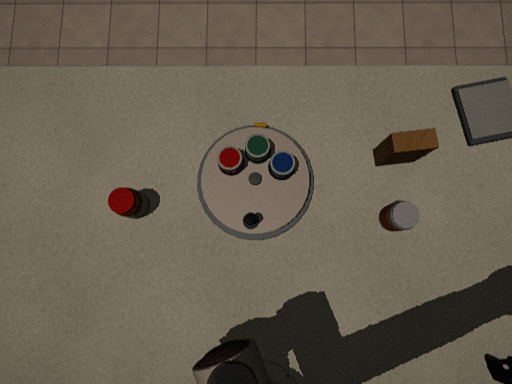

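View pics/side0.png

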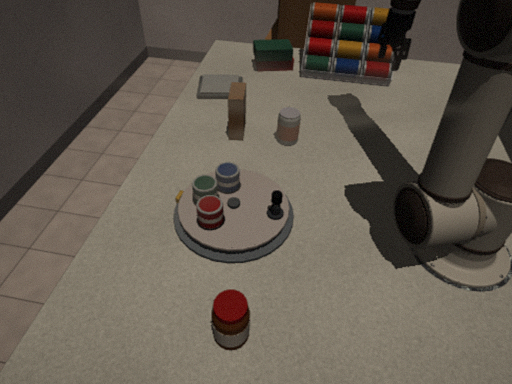

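The top view shows the carousel at about (255,181), with the knob at (252,219) on the robot's side. The red tin is at (230,158), green at (258,147) and blue at (283,165). The pointer is at (262,125), jar (125,201), carton (410,145), can (402,215). The red tin has to go clockwise seen from above, so the knob swings towards +y.

```bash
cat > h.py <<'E'
import numpy as np,cv2
from scipy.spatial.transform import Rotation as R
def ray(c,u,v):
    f=192/np.tan(np.radians(c["vfov"]/2))
    return R.from_euler("xyz",c["attitude"],degrees=True).apply([(u-c["cx"])/f,(v-c["cy"])/f,1])
def plane(c,u,v,z):
    d=ray(c,u,v);p=np.array(c["xyz"]);return p+d*(z-p[2])/d[2]
def proj(c,P):
    f=192/np.tan(np.radians(c["vfov"]/2))
    q=R.from_euler("xyz",c["attitude"],degrees=True).inv().apply(np.array(P)-c["xyz"])
    return q[:2]/q[2]*f+[c["cx"],c["cy"]]
def blobs(m,amin=20):
    n,l,s,ce=cv2.connectedComponentsWithStats(m.astype(np.uint8))
    return [(ce[i].round(1),s[i]) for i in range(1,n) if s[i,4]>=amin]
E
python3 - <<'E'
from workcell import bot
from h import *
c=bot.camera("top");im=c["img"];h=cv2.cvtColor(im,cv2.COLOR_BGR2HSV);H,S,V=[h[...,i].astype(int) for i in range(3)]
ms={"red":((H<8)|(H>172))&(S>170)&(V>60),"green":(H>60)&(H<95)&(S>90)&(V>40),"blue":(H>98)&(H<125)&(S>120)&(V>50),"yel":(H>17)&(H<32)&(S>150)&(V>100)}
for k,m in ms.items():
    for ce,s in blobs(m,8):
        print(k,ce,s,plane(c,*ce,.098 if k!="yel" else .05).round(4))
# disc rim: platform (bright pinkish)
roi=np.zeros(V.shape,bool);roi[115:250,185:325]=1
gr=roi&(V<45)
for ce,s in blobs(gr,15):print("dark",ce,s,plane(c,*ce,.1).round(4))
cv2.imwrite("pics/topc.png",cv2.resize(im[110:250,180:330],None,fx=5,fy=4,interpolation=cv2.INTER_CUBIC)[:, :750])
print("z.04 rim L,R,T,B", [plane(c,u,v,.04).round(4) for u,v in((199,181),(313,181),(255,125),(255,237))])
E
```

```text
red [229.2 157. ] [219 148  21  19 306] [0.6399 0.0722 0.098 ]
red [120.6 200. ] [108 188  26  26 519] [0.5265 0.3484 0.098 ]
green [257.1 144.8] [248 136  20  19 286] [ 6.727e-01 -2.000e-04  9.800e-02]
blue [282.2 162. ] [273 153  20  19 300] [ 0.6268 -0.0656  0.098 ]
yel [260.3 124.1] [255 123  11   4  35] [ 0.7454 -0.0079  0.05  ]
dark [250.3 159.8] [220 139  55  36 391] [0.6321 0.0171 0.1   ]
dark [283.4 171.6] [268 156  31  24 176] [ 0.601  -0.0684  0.1   ]
dark [308.8 184.9] [305 171   6  31  40] [ 0.5665 -0.1332  0.1   ]
dark [258.4 179.4] [253 173   9  12  24] [ 0.5805 -0.0041  0.1   ]
dark [252.  219.7] [243 213  20  16 225] [0.4771 0.0116 0.1   ]
z.04 rim L,R,T,B [array([0.5866, 0.1593, 0.04  ]), array([ 0.5873, -0.1522,  0.04  ]), array([0.7462, 0.0071, 0.04  ]), array([0.4353, 0.0051, 0.04  ])]
```

View pics/topc.png

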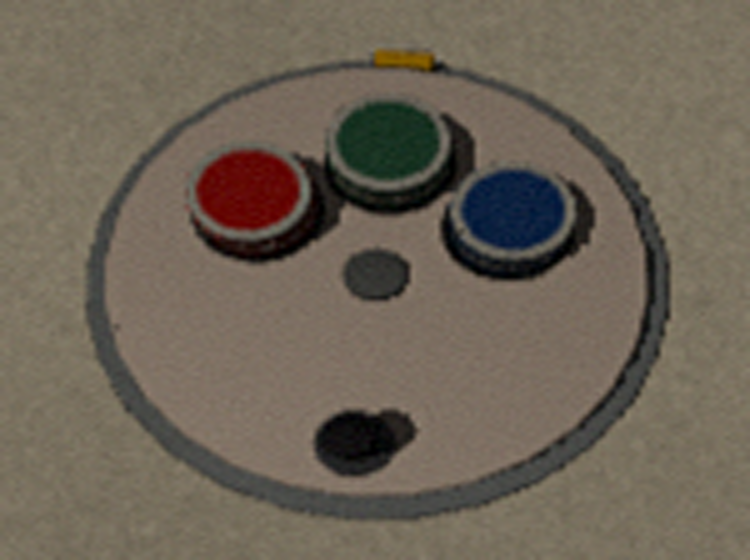

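```bash
python3 - <<'E'
from workcell import bot
from h import *
from scipy.optimize import least_squares
T=bot.camera("top");S_=bot.camera("side")
def masks(im):
    h=cv2.cvtColor(im,cv2.COLOR_BGR2HSV);H,S,V=[h[...,i].astype(int) for i in range(3)]
    return {"red":((H<8)|(H>172))&(S>150)&(V>50),"green":(H>60)&(H<95)&(S>80)&(V>40),"blue":(H>98)&(H<125)&(S>110)&(V>50),"yel":(H>17)&(H<32)&(S>150)&(V>80),"blk":V<32}
ms=masks(S_["img"])
for k,m in ms.items():
    m=m.copy();m[:150]=0;m[260:]=0;m[:,310:]=0;m[:,:160]=0
    for ce,s in blobs(m,12): print("side",k,ce,s,plane(S_,*ce,.098).round(4))
# steel hub in both
print("hub", plane(T,255.4,178,.045).round(4), plane(S_,233.5,202.5,.045).round(4))
for z in(.115,):
  print("knobtop T",[plane(T,u,218,z).round(4) for u in(249,250.5)],"S",plane(S_,277,194,z).round(4))
cv2.imwrite("pics/sk.png",np.hstack([cv2.resize(S_["img"][175:235,245:305],None,fx=6.6,fy=6.6,interpolation=cv2.INTER_CUBIC),cv2.resize(T["img"][195:245,225:275],(396,396),interpolation=cv2.INTER_CUBIC)]).astype(np.uint8).clip(0,100)*2)
E
```

```text
side red [209.3 203.7] [199 197  21  15 237] [0.6405 0.0725 0.098 ]
side yel [179.  194.7] [176 191   7   9  27] [0.7239 0.0577 0.098 ]
side blk [275.5 204.4] [268 191  15  28 250] [0.479  0.0406 0.098 ]
side blk [215.6 225.1] [204 216  21  14  40] [0.6077 0.1372 0.098 ]
side blk [199.2 223.4] [197 219   6   9  18] [0.6467 0.14   0.098 ]
side blk [228.8 247.5] [186 233  90  21 182] [0.5625 0.1948 0.098 ]
hub [0.5943 0.0049 0.045 ] [0.5944 0.0054 0.045 ]
knobtop T [array([0.4802, 0.0186, 0.115 ]), array([0.4802, 0.0148, 0.115 ])] S [0.4792 0.0205 0.115 ]
```

View pics/sk.png

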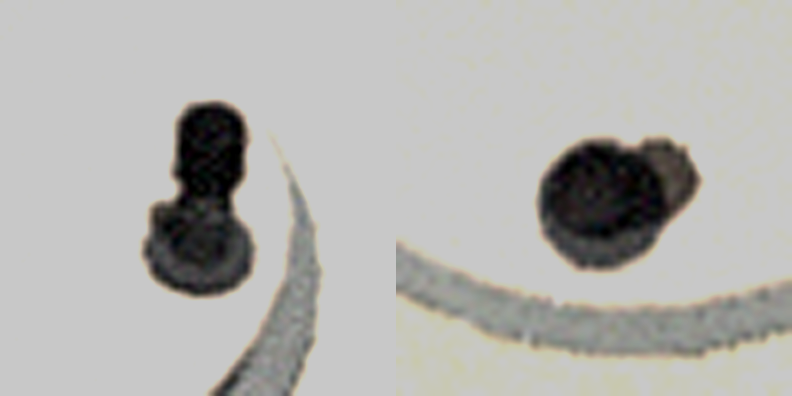

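The knob is at about (0.479, 0.014) and the axis at about (0.594, 0.006); both cameras and the tin geometry agree. I'll turn the tool first, then travel over.

Request:
play_rows([
  [[0,0,0,0.115],[0,0,0,0.115],[0,0,0,0.115],[0,0,0,0.115],[0,0,0,0]],
], gripper=0.06, squeeze=20)

```text
time: 0.67
ee_pos: [0.209, -0.5087, 0.2311]
tcp_rot: [-180.0, 0.0, -4.3]
wrist_force: [0.1, -0.7, -0.6]
opening: 0.0599
grasp_force: 0.0
```

```bash
cat >> h.py <<'E'
def delta(o,P,yaw):
    "tool-frame shift to world point P, and tool turn to yaw (deg)"
    r=R.from_euler("xyz",o["tcp_rot"],degrees=True)
    d=r.inv().apply(np.array(P)-o["ee_pos"])
    return d.round(4),-np.radians((yaw-o["tcp_rot"][2]+180)%360-180).round(4)
E
python3 - <<'E'
from workcell import bot
from h import *
o=bot.get_obs();print(o["time"],o["ee_pos"],o["tcp_rot"],o["wrist_force"],delta(o,[.479,.014,.2],-4))
E
```

```text
0.6667 [ 0.20897461 -0.50870042  0.23114417] [-1.79985946e+02  7.33174761e-03 -4.32312639e+00] [ 0.13096227 -0.66788078 -0.59317936] (array([ 0.2299, -0.5416,  0.0312]), np.float64(-0.0056))
```

Request:
play_rows([
  [[0.0153,-0.0361,0.001,0],[0.0153,-0.0361,0.001,0],[0.0153,-0.0361,0.001,0],[0.0153,-0.0361,0.001,0],[0.0153,-0.0361,0.001,0]],
])

```text
time: 1.08
ee_pos: [0.2983, -0.3324, 0.2262]
tcp_rot: [180.0, -0.0, -3.8]
wrist_force: [0.9, -0.3, 0.8]
opening: 0.0602
grasp_force: 0.0
```

Request:
play_rows([
  [[0.0153,-0.0361,0.001,0],[0.0153,-0.0361,0.001,0],[0.0153,-0.0361,0.001,0],[0.0153,-0.0361,0.001,0],[0.0153,-0.0361,0.001,0]],
])

```text
time: 1.5
ee_pos: [0.3873, -0.1575, 0.2214]
tcp_rot: [180.0, -0.0, -3.8]
wrist_force: [2.1, -0.7, -0.4]
opening: 0.0599
grasp_force: 0.0
```

Request:
play_rows([
  [[0.0153,-0.0361,0.001,0],[0.0153,-0.0361,0.001,0],[0.0153,-0.0361,0.001,0],[0.0153,-0.0361,0.001,0],[0,0,0,0]],
])

```text
time: 1.92
ee_pos: [0.4595, -0.0227, 0.2165]
tcp_rot: [-179.6, 0.0, -2.8]
wrist_force: [-0.2, -0.2, -0.2]
opening: 0.0601
grasp_force: 0.0
```

```bash
python3 - <<'E'
from workcell import bot
from h import *
o=bot.get_obs();print(o["time"],o["ee_pos"],o["tcp_rot"],o["wrist_force"],delta(o,[.479,.014,.2],-4))
w=bot.camera("wrist");cv2.imwrite("pics/w1.png",w["img"]);print(w["xyz"],w["attitude"],w["vfov"],proj(w,[.479,.014,.115]),proj(w,[.594,.006,.045]))
E
```

```text
1.9167 [ 0.45948642 -0.02273464  0.21654318] [-1.79609461e+02  3.41601979e-03 -2.78107227e+00] [-0.16009175 -0.20981672 -0.22366858] (array([ 0.0177, -0.0375,  0.0168]), np.float64(0.0213))
[ 0.53784776 -0.02779979  0.36017284] [162.2255151    0.36026506 -92.79963583] 59.21914941209565 [204.80327284 172.7183775 ] [213.69752138  19.11410983]
```

View pics/w1.png

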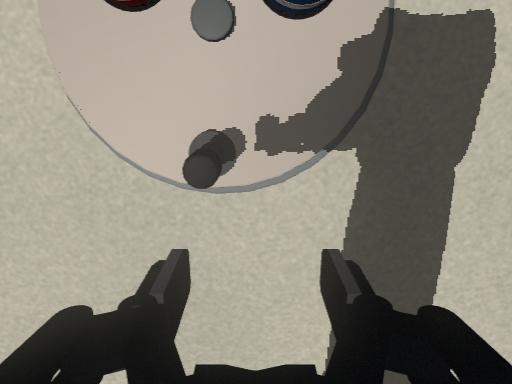

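The wrist picture shows the knob top at (202,168) and the hub at (212,18), both close to the predictions. I'll refine from it.

```bash
python3 - <<'E'
from workcell import bot
from h import *
w=bot.camera("wrist");o=bot.get_obs()
print(plane(w,202,168.5,.115),plane(w,212,18.5,.045))
g=cv2.cvtColor(w["img"],cv2.COLOR_BGR2GRAY)
print(g[150:190:4,202],g[168,176:230:4])
m=(g<66);m[:140]=0;m[195:]=0;m[:,:170]=0;m[:,240:]=0
for b in blobs(m): print(b)
# platform rim (right/left/bottom edges of white) -> fit circle at z=.04
h=cv2.cvtColor(w["img"],cv2.COLOR_BGR2HSV)
pts=[]
for u in list(range(60,185,5))+list(range(250,300,5)):
    col=w["img"][:,u].astype(int); d=col[:,2]-col[:,0]  # pink: R>B ; grey edge: R<=B
    idx=np.where(d[60:230]<0)[0]
    if len(idx): pts.append(plane(w,u,60+idx[0],.04)[:2])
pts=np.array(pts);print(len(pts))
from scipy.optimize import least_squares
s=least_squares(lambda p:np.hypot(*(pts-p).T)-.15,[.594,.006],loss="soft_l1",f_scale=.001);print(s.x,np.abs(s.fun).mean())
print(delta(o,[.4785,.014,.13],-4), o["ee_pos"],o["tcp_rot"])
E
```

```text
[0.48123436 0.01373921 0.115     ] [0.59339569 0.00485067 0.045     ]
[46 46 59 60 59 59 59 59 58 52] [182  65  63  63  62  63  61  59  58  54  47  83  84 165]
(array([205.1, 161.7]), array([ 180,  140,   54,   48, 1658], dtype=int32))
8
[0.59298494 0.007416  ] 0.0012830404692393792
(array([ 0.0186, -0.0406,  0.0872]), np.float64(0.0144)) [ 0.45777266 -0.02592218  0.21695614] [-1.79701800e+02  5.33539495e-02 -3.17468750e+00]
```

Request:
play_rows([
  [[0.0039,-0.0081,0.0164,0.0032],[0.0039,-0.0081,0.0164,0.0032],[0.0039,-0.0081,0.0164,0.0032],[0.0039,-0.0081,0.0164,0.0032],[0.0039,-0.0081,0.0164,0.0032]],
])

```text
time: 2.43
ee_pos: [0.4777, -0.0143, 0.1354]
tcp_rot: [-178.5, -0.0, -2.4]
wrist_force: [0.4, 0.7, -0.2]
opening: 0.0603
grasp_force: 0.0
```

Request:
play_rows([
  [[0,0,0,0],[0,0,0,0],[0,0,0,0],[0,0,0,0],[0,0,0,0]],
])

```text
time: 2.85
ee_pos: [0.4783, -0.0134, 0.137]
tcp_rot: [-178.5, -0.1, -2.4]
wrist_force: [-0.5, 0.3, 0.6]
opening: 0.0598
grasp_force: 0.0
```

```bash
python3 - <<'E'
from workcell import bot
from h import *
w=bot.camera("wrist");o=bot.get_obs();cv2.imwrite("pics/w2.png",w["img"])
print(proj(w,[.4797,.0138,.115]),proj(w,[.594,.0055,.045]),proj(w,o["ee_pos"]))
print(delta(o,[.4797,.0138,.083],-4.1), o["ee_pos"],o["tcp_rot"],o["wrist_force"])
E
```

```text
[204.83868993 239.54568434] [220.5280215   27.28693495] [253.92902567 260.36476733]
(array([ 0.0003, -0.0257,  0.0545]), np.float64(0.0299)) [ 0.47824928 -0.01325901  0.13683347] [-1.78543290e+02 -6.54887028e-02 -2.38519463e+00] [0.76058332 0.77972933 0.74208745]
```

View pics/w2.png

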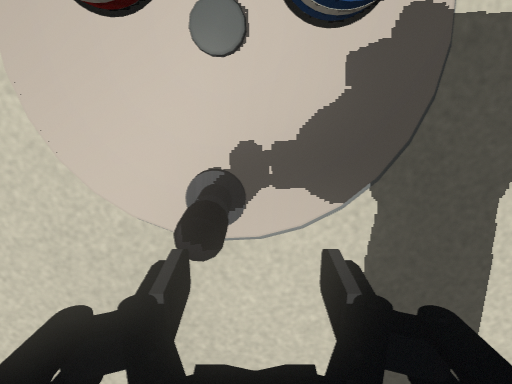

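```bash
python3 - <<'E'
from workcell import bot
o=bot.get_obs();print(o["q"].round(2),o["qd"].round(2),o["joint_efforts"].round(1),o["ee_pos"])
E
```

```text
[ -2.46  -5.74 -11.04  84.64   1.46 179.93] [ 0.15  0.12 -0.22 -0.19 -0.04  0.06] [ -0.1 -40.7  47.1   0.    0.1  -0. ] [ 0.47824928 -0.01325901  0.13683347]
```

Request:
play_rows([
  [[0,-0.005,0,0],[0,-0.005,0,0],[0,0,0,0],[0,0,0,0],[0,0,0,0]],
])

```text
time: 3.32
ee_pos: [0.4782, -0.0083, 0.1361]
tcp_rot: [-178.3, 0.0, -1.9]
wrist_force: [-0.3, 0.0, -0.5]
opening: 0.06
grasp_force: 0.0
```

```bash
python3 - <<'E'
from workcell import bot
o=bot.get_obs();print(o["q"].round(2),o["qd"].round(2),o["joint_efforts"].round(1),o["ee_pos"],o["tcp_rot"])
E
```

```text
[ -2.01  -5.68 -11.06  84.63   1.69 179.94] [-0.22  0.09  0.   -0.04  0.07 -0.03] [  0.1 -40.8  47.1   0.    0.1  -0. ] [ 0.47819124 -0.008331    0.1361005 ] [-1.78310106e+02  1.98409278e-02 -1.94706975e+00]
```

Joint 6 has reached its limit. I'll turn the tool half round instead: it gives the same grasp and leaves joint 6 mid-range for the swing.

Request:
play_rows([
  [[0,0,-0.003,-0.124],[0,0,0,-0.124],[0,0,0,-0.124],[0,0,0,-0.124],[0,0,0,-0.124]],
])

```text
time: 3.73
ee_pos: [0.4782, -0.0085, 0.1391]
tcp_rot: [-178.6, -1.0, 33.9]
wrist_force: [-0.7, 0.3, -0.1]
opening: 0.0601
grasp_force: 0.0
```

Request:
play_rows([
  [[0,0,0,-0.124],[0,0,0,-0.124],[0,0,0,-0.124],[0,0,0,-0.124],[0,0,0,-0.124]],
])

```text
time: 4.15
ee_pos: [0.4782, -0.0085, 0.139]
tcp_rot: [-179.4, -1.6, 69.4]
wrist_force: [0.0, -0.3, -0.4]
opening: 0.0602
grasp_force: 0.0
```

Request:
play_rows([
  [[0,0,0,-0.124],[0,0,0,-0.124],[0,0,0,-0.124],[0,0,0,-0.124],[0,0,0,-0.124]],
])

```text
time: 4.57
ee_pos: [0.4782, -0.0085, 0.1391]
tcp_rot: [179.5, -1.6, 105.0]
wrist_force: [-0.3, 1.0, 0.9]
opening: 0.06
grasp_force: 0.0
```

Request:
play_rows([
  [[0,0,0,-0.124],[0,0,0,-0.124],[0,0,0,-0.124],[0,0,0,-0.124],[0,0,0,-0.124]],
])

```text
time: 4.98
ee_pos: [0.4782, -0.0085, 0.1391]
tcp_rot: [178.7, -1.0, 140.5]
wrist_force: [0.4, 0.0, -0.0]
opening: 0.06
grasp_force: 0.0
```

Request:
play_rows([
  [[0,0,0,-0.124],[0,0,0,-0.124],[0,0,0,-0.124],[0,0,0,-0.124],[0,0,0,0]],
])

```text
time: 5.4
ee_pos: [0.4782, -0.0085, 0.1391]
tcp_rot: [178.3, -0.3, 168.9]
wrist_force: [0.5, -0.1, -0.5]
opening: 0.0601
grasp_force: 0.0
```

```bash
python3 - <<'E'
from workcell import bot
from h import *
w=bot.camera("wrist");o=bot.get_obs();print(o["q"].round(2),o["ee_pos"],o["tcp_rot"],o["time"])
cv2.imwrite("pics/w3.png",w["img"])
print(proj(w,[.4797,.0138,.115]),proj(w,[.594,.0055,.045]),proj(w,o["ee_pos"]))
print(delta(o,[.4797,.0138,.083],175.9))
E
```

```text
[ -2.03  -5.68 -10.74  84.97   1.69   9.54] [ 0.47816541 -0.00852012  0.13907749] [178.33745487  -0.30370402 168.43908693] 5.45
[294.93887974 232.71853462] [294.79137186 322.9747569 ] [255.40220373 259.26267608]
(array([0.0027, 0.0205, 0.0567]), np.float64(-0.1302))
```

View pics/w3.png

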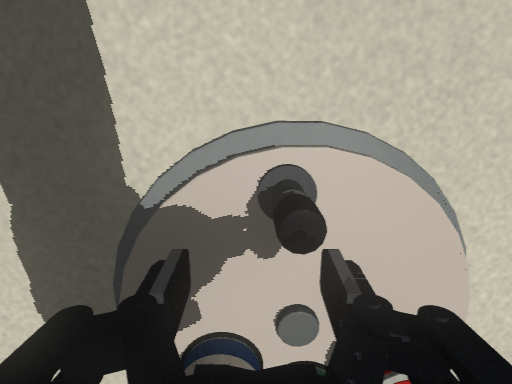

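The knob top is now at (301,231) and the hub at (297,325), so I'll refine the knob position.

```bash
python3 - <<'E'
from workcell import bot
from h import *
w=bot.camera("wrist");o=bot.get_obs()
g=cv2.cvtColor(w["img"],cv2.COLOR_BGR2GRAY)
print(g[231,268:340:3],g[195:265:3,304])
print(plane(w,301,231,.115),plane(w,297,325,.045))
print(delta(o,[.4797,.0160,.13],175.9))
E
```

```text
[ 77  76  76  31  39  40  39  39  36  34  36  42  42  40  43  44  44  45
  47  46 180 179 179 179] [ 52  40  39  37  40  55  50  46  44  46  44  44  42  39  37  39  39  38
  39  39 178 178 178 178]
[0.47958174 0.01718244 0.115     ] [0.5965067  0.00608649 0.045     ]
(array([0.0034, 0.024 , 0.0098]), np.float64(-0.1325))
```

Request:
play_rows([
  [[0.0011,0.0078,0.003,0],[0.0011,0.0077,0.003,0],[0.0011,0.0077,0.0038,0],[0,0,0,-0.066],[0,0,0,-0.066]],
])

```text
time: 5.92
ee_pos: [0.4793, 0.0164, 0.1293]
tcp_rot: [178.3, -0.1, 176.3]
wrist_force: [-0.2, -0.6, 0.3]
opening: 0.0598
grasp_force: 0.0
```

```bash
python3 - <<'E'
from workcell import bot
from h import *
w=bot.camera("wrist");o=bot.get_obs()
print(o["q"].round(2),o["ee_pos"],o["tcp_rot"],o["time"])
g=cv2.cvtColor(w["img"],cv2.COLOR_BGR2GRAY)
cv2.imwrite("pics/w4.png",w["img"])
print(proj(w,[.4794,.0152,.115]),proj(w,[.594,.0058,.045]),proj(w,[.4794,.0152,.072]))
print(proj(w,o["ee_pos"]),delta(o,[.4794,.0152,.083],175.3))
E
```

```text
[  0.93  -5.51 -11.64  83.84   1.7    4.37] [0.47937894 0.01620456 0.12944854] [ 1.78306915e+02 -9.93511657e-02  1.76558466e+02] 5.9667
[252.40651986 246.17355552] [248.46312958 335.56076749] [250.90475335 216.00763229]
[255.18832033 259.57013034] (array([-0.0002, -0.0024,  0.0464]), np.float64(0.022))
```

View pics/w4.png

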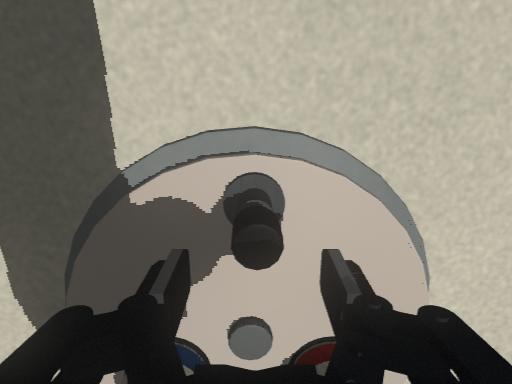

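Request:
play_rows([
  [[0,0,0.012,0.007],[0,0,0.012,0.007],[0,0,0.012,0.007],[0,0,0.0124,0.007],[0,0,0,0]],
], gripper=0.06)

```text
time: 6.38
ee_pos: [0.4779, 0.0166, 0.078]
tcp_rot: [178.3, -0.4, 174.4]
wrist_force: [-0.2, -0.2, -1.0]
opening: 0.0599
grasp_force: 0.0
```

Request:
play_rows([
  [[0,0,0,0],[0,0,0,0],[0,0,0,0],[0,0,0,0],[0,0,0,0]],
], gripper=0.031)

```text
time: 6.8
ee_pos: [0.4799, 0.0167, 0.0821]
tcp_rot: [178.3, -0.1, 174.5]
wrist_force: [-0.4, 2.0, -0.1]
opening: 0.0312
grasp_force: 1.0
```

```bash
python3 - <<'E'
from workcell import bot
from h import *
w=bot.camera("wrist");o=bot.get_obs()
print(o["q"].round(2),o["ee_pos"],o["tcp_rot"],o["time"],o["wrist_force"],o["grasp_force"],o["opening"])
cv2.imwrite("pics/w5.png",w["img"][180:340,150:360].repeat(3,0).repeat(3,1))
E
```

```text
[  0.98  -4.98 -16.39  78.48   1.71   6.47] [0.47986487 0.01672242 0.08210687] [ 1.78290299e+02 -7.83632297e-02  1.74514860e+02] 6.85 [0.00995842 1.81123811 1.59237481] 1.0094011947512627 0.03099570633136447
```

View pics/w5.png

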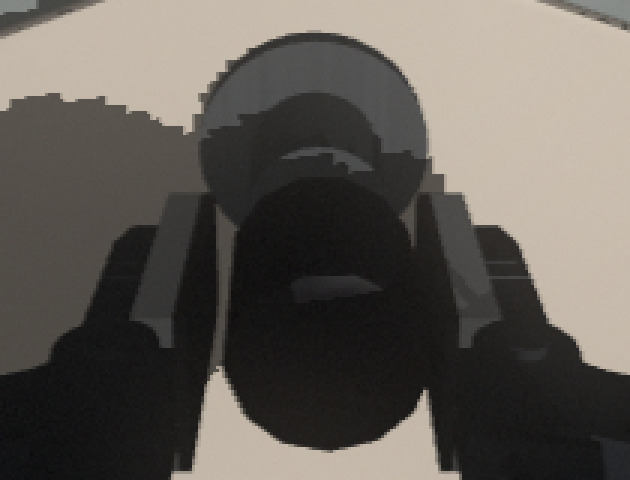

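The knob touches the right-hand pad, so I'll centre by 1.4 mm and close.

Request:
play_rows([
  [[0,0.0014,0,0],[0,0,0,0],[0,0,0,0],[0,0,0,0],[0,0,0,0]],
])

```text
time: 7.27
ee_pos: [0.4797, 0.0179, 0.0816]
tcp_rot: [178.3, -0.1, 174.5]
wrist_force: [1.0, 0.2, 0.6]
opening: 0.0313
grasp_force: 0.0
```

Request:
play_rows([
  [[0,0,0,0],[0,0,0,0],[0,0,0,0],[0,0,0,0],[0,0,0,0]],
], gripper=0.02, squeeze=30)

```text
time: 7.68
ee_pos: [0.4798, 0.018, 0.0818]
tcp_rot: [178.3, -0.1, 174.5]
wrist_force: [-1.1, 1.2, 3.3]
opening: 0.0271
grasp_force: 29.5
```

Request:
play_rows([
  [[0,0.0001,-0.0042,0],[0,0.0001,-0.0042,0],[0,0.0001,-0.0042,0],[0,0.0001,-0.0042,0],[0,0,0,0]],
])

```text
time: 8.1
ee_pos: [0.4797, 0.0179, 0.0989]
tcp_rot: [178.3, -0.1, 174.5]
wrist_force: [2.4, 1.5, -9.3]
opening: 0.027
grasp_force: 30.1
```

```bash
python3 - <<'E'
from workcell import bot
from h import *
o=bot.get_obs();print(o["ee_pos"],o["tcp_rot"],o["wrist_force"],o["time"],o["grasp_force"],o["torque"])
S=bot.camera("side")["img"];cv2.imwrite("pics/s2.png",cv2.resize(S[150:260,190:340],None,fx=4,fy=4))
# plan: arc about C, clockwise, tool rotates with it, 4 calls
C=np.array([.594,.0062]);p=o["ee_pos"]
r=R.from_euler("xyz",o["tcp_rot"],degrees=True);z=p[2]
for n,(a0,k) in enumerate([(0,0)]):
    cur=p.copy();th=0
    for dth in [2]*2+[2.5]*16:
        th+=dth;a=-np.radians(th);v=p[:2]-C
        q=C+np.array([v[0]*np.cos(a)-v[1]*np.sin(a),v[0]*np.sin(a)+v[1]*np.cos(a)])
        q=np.append(q,z);print(th,r.inv().apply(q-cur).round(5),round(np.radians(dth),4),q.round(4))
        cur=q;r=R.from_euler("z",-dth,degrees=True)*r
        # tool turn is about tool z (tilted): approximate
E
```

```text
[0.47966394 0.01794693 0.09888458] [ 1.78308448e+02 -1.38620194e-01  1.74514855e+02] [ 2.35104844  1.54236886 -9.33804887] 8.1 30.12259930372238 [-0.0628743  -0.4236573  -0.02983208]
2 [-0.0001   0.00401  0.00012] 0.0349 [0.4801 0.0219 0.0989]
4 [-0.0001   0.00401  0.00012] 0.0349 [0.4808 0.0259 0.0989]
6.5 [-0.00014  0.00501  0.00015] 0.0436 [0.4817 0.0308 0.0989]
9.0 [-0.00014  0.00501  0.00015] 0.0436 [0.4829 0.0357 0.0989]
11.5 [-0.00014  0.00501  0.00015] 0.0436 [0.4843 0.0405 0.0989]
14.0 [-0.00014  0.00501  0.00015] 0.0436 [0.4859 0.0453 0.0989]
16.5 [-0.00014  0.00501  0.00015] 0.0436 [0.4877 0.0499 0.0989]
19.0 [-0.00014  0.00501  0.00015] 0.0436 [0.4897 0.0545 0.0989]
21.5 [-0.00014  0.00501  0.00015] 0.0436 [0.4919 0.059  0.0989]
24.0 [-0.00014  0.00501  0.00015] 0.0436 [0.4943 0.0634 0.0989]
26.5 [-0.00014  0.00501  0.00015] 0.0436 [0.4969 0.0677 0.0989]
29.0 [-0.00014  0.00501  0.00015] 0.0436 [0.4997 0.0719 0.0989]
31.5 [-0.00014  0.00501  0.00015] 0.0436 [0.5027 0.076  0.0989]
34.0 [-0.00014  0.00501  0.00015] 0.0436 [0.5058 0.0799 0.0989]
36.5 [-0.00014  0.00501  0.00015] 0.0436 [0.5091 0.0837 0.0989]
39.0 [-0.00014  0.00501  0.00015] 0.0436 [0.5125 0.0873 0.0989]
41.5 [-0.00014  0.00501  0.00015] 0.0436 [0.5162 0.0908 0.0989]
44.0 [-0.00014  0.00501  0.00015] 0.0436 [0.5199 0.0941 0.0989]
```

The pin is up at about 17 mm and the arm carries about 9 N of spring. Now the swing, with monitoring.

Request:
play_rows([
  [[0,0.002,6e-05,0.0175],[-0.0001,0.003,0.0001,0.0262],[-0.0001,0.003,0.0001,0.0262],[-0.0001,0.004,0.0001,0.0349],[-0.0001,0.004,0.0001,0.0349]],
])

```text
time: 8.57
ee_pos: [0.4821, 0.0334, 0.0979]
tcp_rot: [178.4, -0.4, 166.4]
wrist_force: [0.5, -1.5, -9.2]
opening: 0.0271
grasp_force: 30.1
```

Request:
play_rows([
  [[-0.0001,0.004,0.0001,0.0349],[-0.0001,0.004,0.0001,0.0349],[-0.0001,0.004,0.0001,0.0349],[-0.0001,0.004,0.0001,0.0349],[-0.0001,0.004,0.0001,0.0349]],
])

```text
time: 8.98
ee_pos: [0.4882, 0.0525, 0.0978]
tcp_rot: [178.5, -0.7, 156.4]
wrist_force: [0.4, 0.4, -9.2]
opening: 0.0273
grasp_force: 30.1
```

```bash
python3 - <<'E'
from workcell import bot
from h import *
o=bot.get_obs();p=o["ee_pos"];C=np.array([.594,.0062]);v=p[:2]-C
print(p,o["tcp_rot"],o["wrist_force"],o["time"],np.degrees(np.arctan2(v[1],v[0])),np.hypot(*v))
E
```

```text
[0.48823567 0.05247325 0.09777739] [178.52929045  -0.73553775 156.37441777] [ 0.42924264  0.41014276 -9.24703198] 8.9833 156.37000523646097 0.11544396053480381
```

Request:
play_rows([
  [[-0.0001,0.005,0.0001,0.0436],[-0.0001,0.005,0.0001,0.0436],[-0.0001,0.005,0.0001,0.0436],[-0.0001,0.005,0.0001,0.0436],[-0.0001,0.005,0.0001,0.0436]],
])

```text
time: 9.4
ee_pos: [0.5004, 0.0744, 0.0979]
tcp_rot: [178.7, -1.1, 143.9]
wrist_force: [-1.1, 0.4, -9.2]
opening: 0.0273
grasp_force: 30.1
```

Request:
play_rows([
  [[-0.0001,0.005,0.0001,0.0436],[-0.0001,0.005,0.0001,0.0436],[-0.0001,0.005,0.0001,0.0436],[-0.0001,0.004,0.0001,0.0349],[0,0,0,0]],
])

```text
time: 9.82
ee_pos: [0.5128, 0.0892, 0.0977]
tcp_rot: [178.9, -1.3, 134.4]
wrist_force: [-1.8, 4.6, -10.0]
opening: 0.0273
grasp_force: 30.4
```

Request:
play_rows([
  [[0,0,0,0],[0,0,0.001,0],[0,0,0.001,0],[0,0,0.001,0],[0,0,0,0]],
])

```text
time: 10.23
ee_pos: [0.5128, 0.0891, 0.0951]
tcp_rot: [178.8, -1.3, 134.6]
wrist_force: [-2.8, 5.2, -7.6]
opening: 0.0274
grasp_force: 30.7
```

```bash
cat > st.py <<'E'
from workcell import bot
from h import *
o=bot.get_obs();p=o["ee_pos"];C=np.array([.594,.0062]);v=p[:2]-C;a=np.arctan2(v[1],v[0]);f=o["wrist_force"]
print("z %.4f t %.2f ang %.2f rad %.4f yaw %.1f | F rad %.1f tang(cw) %.1f z %.1f"%(p[2],o["time"],174.1-np.degrees(a),np.hypot(*v),o["tcp_rot"][2],f[0]*np.cos(a)+f[1]*np.sin(a),f[0]*np.sin(a)-f[1]*np.cos(a),f[2]),p.round(4),o["tcp_rot"].round(2))
E
python3 st.py
```

```text
z 0.0951 t 10.23 ang 39.70 rad 0.1160 yaw 134.6 | F rad 5.7 tang(cw) 1.6 z -7.6 [0.5128 0.0891 0.0951] [178.82  -1.29 134.61]
```

Request:
play_rows([
  [[0.0003,0.003,0,0.0262],[0.0003,0.003,0,0.0262],[0.0001,0.003,0,0.0262],[0,0,0.0005,0],[0,0,0.0005,0]],
])

```text
time: 10.65
ee_pos: [0.5195, 0.0953, 0.0946]
tcp_rot: [178.9, -1.3, 130.1]
wrist_force: [-1.5, 2.7, -8.3]
opening: 0.0273
grasp_force: 30.6
```

Request:
play_rows([
  [[0,0,0.0003,0],[0,0,0.0003,0],[0,0,0,0],[0,0,0,0],[0,0,0,0]],
])

```text
time: 11.07
ee_pos: [0.5196, 0.0953, 0.0943]
tcp_rot: [178.9, -1.3, 130.0]
wrist_force: [-4.2, 2.4, -9.1]
opening: 0.027
grasp_force: 30.7
```

```bash
python3 st.py
```

```text
z 0.0943 t 11.07 ang 44.23 rad 0.1161 yaw 130.0 | F rad 4.5 tang(cw) -1.7 z -9.1 [0.5196 0.0953 0.0943] [178.91  -1.29 130.05]
```

Request:
play_rows([
  [[0,0,0.0003,0],[0,0,0.0002,0],[0,0,0,0],[0,0,0,0],[0,0,0,0]],
])

```text
time: 11.48
ee_pos: [0.5196, 0.0954, 0.0941]
tcp_rot: [178.9, -1.3, 130.0]
wrist_force: [-5.5, 0.9, -5.5]
opening: 0.0274
grasp_force: 31.0
```

```bash
python3 st.py
```

```text
z 0.0941 t 11.48 ang 44.26 rad 0.1161 yaw 130.0 | F rad 4.2 tang(cw) -3.7 z -5.5 [0.5196 0.0954 0.0941] [178.9   -1.28 130.04]
```

Request:
play_rows([
  [[0,0,0.0004,0],[0,0,0,0],[0,0,0,0],[0,0,0,0],[0,0,0,0]],
])

```text
time: 11.9
ee_pos: [0.5196, 0.0954, 0.094]
tcp_rot: [178.9, -1.3, 130.0]
wrist_force: [-7.1, 1.7, -3.4]
opening: 0.027
grasp_force: 31.4
```

Request:
play_rows([
  [[0.0001,0.0004,0,0.0035],[0,0.0004,0,0.0035],[0,0.0004,0,0.0035],[0,0.0004,0,0.0035],[0,0.0004,0,0.0035]],
])

```text
time: 12.32
ee_pos: [0.521, 0.0965, 0.094]
tcp_rot: [178.9, -1.3, 129.0]
wrist_force: [-8.2, 0.6, -2.6]
opening: 0.0272
grasp_force: 31.2
```

```bash
python3 st.py
```

```text
z 0.0940 t 12.32 ang 45.16 rad 0.1161 yaw 129.0 | F rad 5.6 tang(cw) -6.0 z -2.6 [0.521  0.0965 0.094 ] [178.93  -1.28 129.02]
```

Request:
play_rows([
  [[0.0002,0.0005,0,0.0044],[0.0002,0.0005,0,0.0044],[0,0.0005,0,0.0044],[0,0.0005,0,0.0044],[0,0.0005,0,0.0044]],
])

```text
time: 12.73
ee_pos: [0.523, 0.0982, 0.094]
tcp_rot: [179.0, -1.3, 127.7]
wrist_force: [-5.6, -0.8, -3.6]
opening: 0.027
grasp_force: 31.1
```

Request:
play_rows([
  [[0,0.0004,0,0.0035],[0,0.0004,0,0.0035],[0,0.0004,0,0.0035],[0,0.0004,0,0.0035],[0,0.0004,0,0.0035]],
])

```text
time: 13.15
ee_pos: [0.5246, 0.0994, 0.094]
tcp_rot: [179.0, -1.3, 126.7]
wrist_force: [-5.4, 0.1, -3.8]
opening: 0.0275
grasp_force: 31.0
```

Request:
play_rows([
  [[0,0.0004,0.0001,0.0035],[0,0.0004,0,0.0035],[0,0.0004,0,0.0035],[0,0.0004,0,0.0035],[0,0.0004,0,0.0035]],
])

```text
time: 13.57
ee_pos: [0.5262, 0.1006, 0.094]
tcp_rot: [179.0, -1.3, 125.7]
wrist_force: [-6.4, -0.7, -3.6]
opening: 0.027
grasp_force: 30.9
```

Request:
play_rows([
  [[0,0.0004,0.0001,0.0035],[0,0.0004,0,0.0035],[0,0.0004,0,0.0035],[0,0.0004,0,0.0035],[0,0.0004,0,0.0035]],
])

```text
time: 13.98
ee_pos: [0.5278, 0.1018, 0.094]
tcp_rot: [179.0, -1.3, 124.7]
wrist_force: [-7.2, -0.0, -4.2]
opening: 0.0274
grasp_force: 30.9
```

Request:
play_rows([
  [[0.0001,0.0004,0.0002,0.0035],[0,0.0004,0,0.0035],[0,0.0004,0,0.0035],[0,0.0004,0,0.0035],[0,0.0004,0,0.0035]],
])

```text
time: 14.4
ee_pos: [0.5295, 0.103, 0.0939]
tcp_rot: [179.0, -1.3, 123.7]
wrist_force: [-5.2, -0.5, -3.9]
opening: 0.0276
grasp_force: 30.8
```

Request:
play_rows([
  [[0,0.0004,0.0001,0.0035],[0,0.0004,0,0.0035],[0,0.0004,0,0.0035],[0,0.0004,0,0.0035],[0,0.0004,0,0.0035]],
])

```text
time: 14.82
ee_pos: [0.5312, 0.1042, 0.0935]
tcp_rot: [179.1, -1.4, 122.7]
wrist_force: [-4.1, -0.5, -8.0]
opening: 0.0268
grasp_force: 30.3
```

Fz jumped to −8 N and z sank 0.4 mm, so the nose is over the hole. I'll confirm by lowering slightly.

Request:
play_rows([
  [[0,0,0.0005,0],[0,0,0.0005,0],[0,0,0.0005,0],[0,0,0,0],[0,0,0,0]],
])

```text
time: 15.23
ee_pos: [0.5314, 0.1044, 0.0916]
tcp_rot: [179.0, -1.4, 122.7]
wrist_force: [-0.5, -1.4, -8.1]
opening: 0.0272
grasp_force: 30.3
```

```bash
python3 st.py
```

```text
z 0.0916 t 15.23 ang 51.58 rad 0.1165 yaw 122.7 | F rad -0.9 tang(cw) -1.2 z -8.1 [0.5314 0.1044 0.0916] [179.04  -1.37 122.75]
```

Request:
play_rows([
  [[0,0,0.0015,0],[0,0,0.0015,0],[0,0,0.0015,0],[0,0,0.0015,0],[0,0,0,0]],
])

```text
time: 15.65
ee_pos: [0.5314, 0.1045, 0.0855]
tcp_rot: [179.0, -1.4, 122.7]
wrist_force: [1.0, -4.9, -7.8]
opening: 0.0269
grasp_force: 30.5
```

Request:
play_rows([
  [[0,0,0,0],[0,0,0,0],[0,0,0,0],[0,0,0,0],[0,0,0,0]],
], gripper=0.032)

```text
time: 16.07
ee_pos: [0.5315, 0.105, 0.0863]
tcp_rot: [179.0, -1.4, 122.8]
wrist_force: [-0.5, 0.1, 0.0]
opening: 0.0321
grasp_force: 0.0
```

Request:
play_rows([
  [[0,0,0,0],[0,0,0,0],[0,0,0,0],[0,0,0,0],[0,0,0,0]],
], gripper=0.045)

```text
time: 16.48
ee_pos: [0.5311, 0.1048, 0.0857]
tcp_rot: [179.1, -1.4, 122.8]
wrist_force: [-0.6, 0.4, -0.9]
opening: 0.0453
grasp_force: 0.0
```

```bash
python3 st.py; python3 - <<'E'
from workcell import bot
from h import *
w=bot.camera("wrist");cv2.imwrite("pics/w6.png",w["img"])
S=bot.camera("side");cv2.imwrite("pics/s6.png",cv2.resize(S["img"][150:290,150:350],(780,546)))
E
```

```text
z 0.0857 t 16.48 ang 51.56 rad 0.1169 yaw 122.8 | F rad 0.7 tang(cw) -0.2 z -0.9 [0.5311 0.1048 0.0857] [179.06  -1.4  122.76]
```

View pics/s6.png

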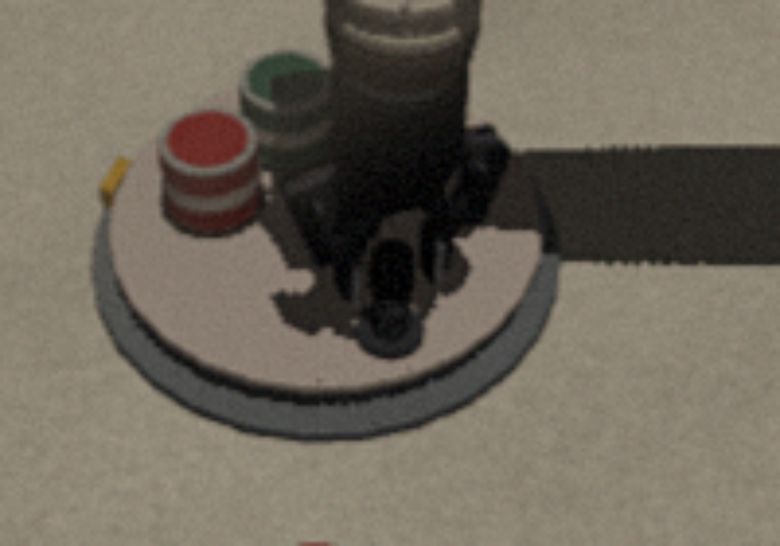

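The red tin now stands near the pointer and the knob sits low on its sleeve. Retreating upward.

Request:
play_rows([
  [[0,0,-0.01,0],[0,0,-0.02,0],[0,0,-0.03,0],[0,0,-0.03,0],[0,0,-0.03,0]],
])

```text
time: 17.0
ee_pos: [0.5307, 0.1011, 0.2077]
tcp_rot: [179.0, -1.4, 122.8]
wrist_force: [0.7, 0.3, -0.3]
opening: 0.0448
grasp_force: 0.0
```

Request:
play_rows([
  [[-0.03,0,-0.01,0],[-0.03,0,0,0],[-0.03,0,0,0],[-0.03,0,0,0],[-0.03,0,0,0]],
])

```text
time: 17.42
ee_pos: [0.6128, -0.0265, 0.213]
tcp_rot: [179.0, -1.4, 122.8]
wrist_force: [1.1, 0.8, 0.2]
opening: 0.0449
grasp_force: 0.0
```

```bash
python3 st.py; python3 - <<'E'
from workcell import bot
from h import *
S=bot.camera("side");g=S["img"].max(2)
m=g<32;m[:150]=0;m[270:]=0;m[:,330:]=0;m[:,180:][:, :0]=0
for b in blobs(m,40):print(b)
P=[.531,.105]
for k in (0,.012):print(k,"knob centre",proj(S,P+[.1+k]).round(1),"top",proj(S,P+[.115+k]).round(1))
u=int(proj(S,P+[.1])[0]);print(u,g[185:265:2,u])
E
```

```text
z 0.2130 t 17.42 ang 234.16 rad 0.0377 yaw 122.8 | F rad -0.2 tang(cw) -1.3 z 0.2 [ 0.6128 -0.0265  0.213 ] [179.    -1.37 122.76]
(array([249.6, 224.5]), array([243, 212,  13,  26, 251], dtype=int32))
(array([227.1, 247.7]), array([186, 233,  86,  21, 168], dtype=int32))
0 knob centre [250.2 219.5] top [250.4 215.3]
0.012 knob centre [250.3 216.2] top [250.5 211.8]
250 [ 41  56  84  45  34  35  48 141 135 133 130 133 139  72   8   6  16  10
   0   0   0  21  28  26  17  13  28  38  26 130 136  94  24  29  77  77
  73  50  96 140]
```

```bash
python3 - <<'E'
from workcell import bot
from h import *
S=bot.camera("side")
for im,P in((cv2.imread("pics/side0.png"),[.4798,.0184]),(S["img"],[.531,.105])):
    g=cv2.resize(im.max(2),None,fx=4,fy=4,interpolation=cv2.INTER_LINEAR)
    u,v=proj(S,P+[.115]);v2=proj(S,P+[.072])[1]
    col=g[int(v*4)-60:int(v*4)+140,int(u*4)-6:int(u*4)+6].mean(1);i=np.where(col<60)[0][0]
    print("top edge above predicted home centre (px):",(60-i)/4)
print(bot.job_done())
E
```

```text
top edge above predicted home centre (px): 2.5
top edge above predicted home centre (px): 3.5
the job is handed in; nothing more can be done
None
```

The carousel is turned one place clockwise (about 51.6°) and the job is handed in with no verdict returned. The pin dropped into the next hole, and the side camera puts the knob within about 1 px (3–4 mm) of fully home. The red tomato tin stands near the yellow pointer, about 8° short of 60° because that is where the hole is, and the arm is clear.

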